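# Spin the banding wheel and brake it on its index

## Robot

A 6-joint arm with a two-finger parallel gripper is mounted at the origin on a cart in front of the work surface, level with it; the furniture and walls round the work are solid. World frame = base frame: x ahead of the robot, y to its left, z up, the work surface at z = 0. Lengths are in m, angles in rad, forces in N, time in s.
With the tool pointing down it reaches from about 0.3 to 0.775 m from the base axis. Payload 14.6 kg.
Tool frame: the origin (TCP) lies midway between the tips of the shut fingers; the grasp point (between the pads) lies 19 mm behind it (ctrl.pinch_z is the distance from the TCP to the grasp point, in m); z points along the fingers, y is the line along which they close (so a half turn about z gives the same grasp; the last joint's range is limited). The gripper opens to 94 mm and grips with 3 to 60 N. Pads are 16 mm wide; open, the fingers measure 119 mm over their backs; the gripper's body (75 mm by 177 mm) begins 78 mm behind the grasp point.
Start: joints at [-1.217, 0.3, 1.521, -0, 1.321, -0.067], TCP at [0.225, -0.502, 0.205] pointing down, gripper open.
Joint ranges: [-3.03, 3.03], [-0.79, 2.21], [0.23, 2.52], [-1.04, 4.18], [0, 3.07], [-2.55, 2.55]. Speed limits (rad/s): [2.22, 2.22, 2.57, 3.14, 3.14, 3.14].

## Interface

Orientations are given as [roll, pitch, yaw] about the fixed x, y, z axes, in that order (R = Rz(yaw) Ry(pitch) Rx(roll)).
In Python, from station import ctrl gives the robot as it stands.
- The arm moves only by the tool jog_arm, never from a script. Its argument "motion" is a list of rows, each a list of 7 numbers: the shift along the tool's x, y, z in m, then the turn, a rotation vector about the tool's x, y, z in rad, then the opening, from -1 (shut) to 1 (fully open). In form: [[tx, ty, tz, rx, ry, rz, gripper], ...]. A call has 1 to 5 rows; each row shifts and turns the commanded pose from where the row before left it, along the tool's axes as they then stand; what a row does not reach is not made up. A row lasts 1/10 s, in which the tool goes at most 50 mm and 8.59 degrees, less where a joint would pass 70% of its speed; a pose out of reach is approached as far as the arm can. A call is refused whole if a number of a shift passes 0.05 or a number of a turn 0.15, either way. A call with a gripper value outside its range is refused whole. The fingers move at their own pace and stop on an object; "squeeze" is the grip in N (left out, the last holds). Time passes only in rows, so rows that do not move let the fingers close. It gives the time, the measured TCP pose, the force, the opening and the grip force at its end, in the units of the state.
- ctrl.get_obs(): the state, without advancing time (a new reading comes with each control period).
- ctrl.camera(name): name is "side" or "top"; returns the picture (400x640x3 uint8, red, green, blue); there is no depth.
- ctrl.camera_model(name): a dict with "intrinsics" (3x3 intrinsics, pixels), "rvec" (rotation vector, rad) and "tvec" (3), from world to camera coordinates, as OpenCV has them. Camera axes: x right, y down, z forward; pixel columns grow to the right and rows downward; lengths in m; the calibration is good to about 2 mm. A picture is of the moment at which its call begins. camera_model takes no time and is no camera call.
- ctrl.hand_in(): hands the job in; it is judged then, once.
The state is a dict: "time_s": time; "qpos": joint angles; "joint_vel": joint speeds; "tau": joint torques, N m; "ee_pos": TCP position; "eef_rot": TCP orientation; "force": force on the tool from outside, world axes, zero at the start; "moment": the same for the moment, N m; "grip_width": finger opening in m; "grip_force": force on a finger pad.
Only numpy, scipy, OpenCV 4.12 (cv2) and the standard library are available. Lean on these libraries where they do the work, as an engineer would, in place of code of your own. Each camera call takes 0.05 s, during which the arm holds its last target. There are 200 camera calls.

## Task

The tin in the middle of the banding wheel is to be decorated next, so spin the wheel to see that it runs true and then set it at its first division. Flick the wheel counter-clockwise (seen from above) with a fingertip (the finger peg is there to push against) so that it runs on freely, untouched, until it is at least two full turns from where it started; then, while it is still running, brake it by pressing a fingertip on the flat rim, so that it stops with its index line at the fixed pointer, within about a centimetre, and take the finger away. Nothing needs gripping and nothing is to be lifted; the tin stays untouched and centred on the wheel, and the bottle, the print block and the seam roller stay where they are.

Things in the scene. Friction and masses are not known exactly. Their poses are not given: they have to be found in the camera images.
- wheel_head (a joint): Angle of the wheel head about its upright axis, rad; grows counter-clockwise seen from above, has no stops and counts on past full turns; starts between 1.9 and 4.4. At every multiple of 2*pi the index line is exactly at the pointer. Its bearing is easy: once flicked it coasts, losing about 0.4 rad/s each second at 2.5 rad/s and 0.2 at 1 rad/s (3 rad/s at release gives some two turns), and it stays where it stops.
- wheel_centre (a point): Centre of the upper face of the wheel head, 110 mm above the table. The head is a flat steel disc, 240 mm across, 16 mm thick, about 3 kg. Its flat rim, from 80 to 120 mm from this point, carries nothing raised: the place for the braking fingertip. A few newtons of press stop the wheel within about 0.1 s. Thin rings are turned into the face.
- peg_top (a point): Top centre of the finger peg: a dark steel peg 16 mm thick (23 mm at its base collar), 29 mm tall, that stands up from the wheel's face 70 mm from the axis, opposite the index line, and turns with the wheel. Push its side to flick the wheel.
- index_line (a point): Outer end of the index line, at the edge of the upper face of the wheel, 120 mm from the axis, turning with the wheel. It is the one long broad dark line (24 x 4.5 mm, running radially and on down the edge); the other eleven divisions are short thin ticks.
- pointer_tip (a point): Tip of the fixed pointer: a small dark steel cone on a bent bar from the wheel's foot, pointing at the wheel's edge from outside, 4 mm from the edge, 6.5 mm below the level of the upper face (nothing of the pointer stands above the upper face). It is on the robot's side of the wheel.
- tin_centre (a point): Middle, half-way up, of the dark green round lidded tin, 62 mm across and 46 mm tall, 0.12 kg, that stands loose on the wheel's centre and rides round with it. Not to be touched.
- bottle_centre (a point): Middle, half-way up, of a brown corked ink bottle, 49 mm across and 80 mm tall, standing loose on the table beyond the wheel. Leave alone.
- block_centre (a point): Middle of a dark wooden print block, 50 x 55 x 29 mm, loose on the table beyond the wheel. Leave alone.
- roller_centre (a point): Middle of a wooden-handled seam roller, 178 x 59 x 33 mm, lying loose on the table to the right of the wheel. Leave alone.
Things that resemble listed ones, but are neither listed nor needed, are in the scene too. Leave any red or turquoise look-alike of the part that bears tin_centre alone.

How it is judged:
On the way, in this order (a step that is already met when the one before it is completed fails the run):
1. the wheel has been flicked and runs counter-clockwise, untouched, at 0.8 rad/s or more (velocity of joint wheel_head above 0.8 rad/s and contact force between each of the fingers, the arm and banding_wheel below 0.1 N), for 0.4 s.
2. still running and untouched, it has come two full turns round (value of joint wheel_head above 14.2 rad and velocity of joint wheel_head above 0.1 rad/s and contact force between the fingers and banding_wheel below 0.1 N), for 0.04 s.
3. a fingertip presses on the disc while it is running (contact force between the fingers and wheel_head_c0 above 0.2 N and velocity of joint wheel_head above 0.1 rad/s).
4. the wheel stands with its index line at the pointer (velocity of joint wheel_head between -0.03 and 0.03 rad/s and horizontal distance between index_line and pointer_tip below 0.013 m), for 0.2 s.
At the end, for the whole second after the job is handed in: The wheel is at rest with the outer end of its index line within 13 mm of the pointer's tip (seen from above; about 6 degrees either way), and the tin stands upright on the wheel within 10 mm of its centre (all of step 4 and horizontal distance between tin_centre and wheel_centre below 0.01 m and angle between tin_centre's own z axis and vertical below 0.1 rad and height (world z) of tin_centre between 0.125 and 0.141 m); the robot touches nothing.
It fails at once if the tin is pushed off centre or lifted (horizontal distance between tin_centre and wheel_centre above 0.012 m or height (world z) of tin_centre above 0.145 m or contact force between the fingers and wax_tin above 2 N).
It fails at once if the bottle, the print block or the seam roller is moved by more than 15 mm (distance of any of bottle_centre, block_centre, roller_centre from where it was at the start of the episode above 0.015 m).
It also fails if it takes over 58 s, if anything falls off the work surface, if the arm or the gripper's body presses on something with over 40 N, if the wrist force passes 120 N, or if a joint passes its speed limit or range.

## Working session

There is one attempt and no reset: what is moved stays moved. The work goes in short steps, Python scripts to look and compute and a tool call to move; the robot and the scene stay as the last step left them, time stands still between calls to the robot, and variables do not carry over. Pictures are saved under pics/ and viewed, at most 10 in all, crops included, and the job is handed in when it is done.

Besides the shell and the picture viewer there is one more tool, called as name(argument=value, ...) on one line, values as JSON. jog_arm: Moves the arm, as the interface text tells. Its arguments: {"type":"object","properties":{"motion":{"type":"array"},"squeeze":{"type":"number"}},"required":["motion"]}

```bash
mkdir -p pics; ls
python3 - <<'E'
from station import ctrl
import cv2
o=ctrl.get_obs(); print(o)
for n in("top","side"):
    cv2.imwrite(f"pics/{n}0.png",ctrl.camera(n)[:,:,::-1]); print(ctrl.camera_model(n))
E
```

```text
pics
{'time_s': 0.0, 'qpos': array([-1.21665828e+00,  3.00483329e-01,  1.52162914e+00, -2.51827364e-05,
        1.32067870e+00, -6.66261232e-02]), 'joint_vel': array([ 0.00166089, -0.00087049,  0.00015655,  0.00020033, -0.0002158 ,
        0.00013587]), 'tau': array([-6.06427311e-04, -5.31804621e+01, -3.52736878e+01,  7.07556750e-02,
        2.44296261e-02, -1.23195082e-04]), 'ee_pos': array([ 0.2245334 , -0.50177558,  0.20485929]), 'eef_rot': array([-3.14039517e+00, -5.54559011e-05,  4.20770380e-01]), 'force': array([ 0.6400157 ,  0.18174945, -0.12975353]), 'moment': array([-0.00400562, -0.03585408, -0.0681985 ]), 'grip_force': 0.0, 'grip_width': 0.09418428539999178}
{'intrinsics': array([[363.41362808,   0.        , 319.72924167],
       [  0.        , 363.41362808, 200.88252481],
       [  0.        ,   0.        ,   1.        ]]), 'rvec': array([ 2.04158141, -2.18976113,  0.22146272]), 'tvec': array([-0.23641109,  0.6114739 ,  0.92094662])}
{'intrinsics': array([[499.85854707,   0.        , 325.81196883],
       [  0.        , 499.85854707, 198.80789129],
       [  0.        ,   0.        ,   1.        ]]), 'rvec': array([ 2.25005246, -0.2630837 ,  0.10816789]), 'tvec': array([-0.61789002,  0.01610336,  1.3073141 ])}
```

View pics/top0.png

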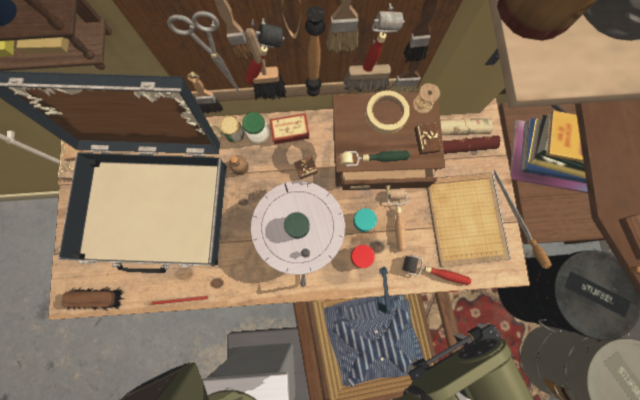

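View pics/side0.png

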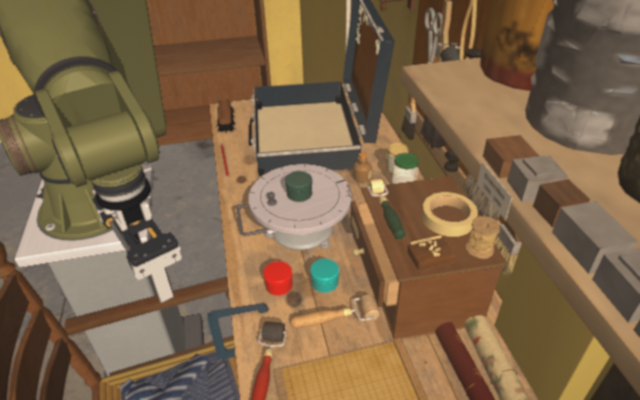

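The top view shows the wheel around (297,226) with the dark green tin on it. The peg is near (305,252), the index line near (287,187), and the pointer near (303,280). The look-alikes are the red tin (362,256), the turquoise tin (365,220), and the green-capped jar (255,125). I choose the dark green tin on the wheel. Next is a close crop to check that choice, and ray casting to measure.

```bash
cat > h.py <<'E'
import numpy as np, cv2
from station import ctrl
def ray(n,uv,z):
    m=ctrl.camera_model(n);R=cv2.Rodrigues(m["rvec"])[0];t=m["tvec"]
    d=np.linalg.inv(m["intrinsics"])@np.array([uv[0],uv[1],1.]);d=R.T@d;c=-R.T@t
    return c+d*(z-c[2])/d[2]
def proj(n,P):
    m=ctrl.camera_model(n)
    return cv2.projectPoints(np.array(P,float).reshape(-1,1,3),m["rvec"],m["tvec"],m["intrinsics"],None)[0][:,0]
E
python3 - <<'E'
from h import *
im=cv2.imread("pics/top0.png")
hsv=cv2.cvtColor(im,cv2.COLOR_BGR2HSV)
m=((hsv[...,1]<45)&(hsv[...,2]>140)).astype(np.uint8)
m[:, :240]=0;m[:,350:]=0;m[:175]=0;m[280:]=0
m=cv2.morphologyEx(m,cv2.MORPH_OPEN,np.ones((3,3)))
c=max(cv2.findContours(m,0,2)[0],key=cv2.contourArea)
h=cv2.convexHull(c)
P=np.array([ray("top",p[0],.11)[:2] for p in h])
A=np.c_[2*P,np.ones(len(P))];s=np.linalg.lstsq(A,(P**2).sum(1),rcond=None)[0]
print("centre",s[:2],"r",np.sqrt(s[2]+s[0]**2+s[1]**2), cv2.boundingRect(c))
for name,uv,z in[("idx",(287,187),.11),("peg",(305,252),.139),("ptr",(303,280),.1035),("tin",(297,224),.156)]:
    p=ray("top",uv,z);print(name,p,np.linalg.norm(p[:2]-s[:2]),np.arctan2(*(p[:2]-s[:2])[::-1]))
a=cv2.resize(im[170:300,235:400],None,fx=4.8,fy=4.5,interpolation=cv2.INTER_CUBIC);cv2.imwrite("pics/c1.png",a)
E
```

```text
centre [ 0.52206068 -0.2166001 ] r 0.11834709600256693 (251, 182, 94, 93)
idx [ 0.62618215 -0.19595583  0.11      ] 0.10614832975844478 0.19573255426198696
peg [ 0.45418451 -0.23327011  0.139     ] 0.06989322902008263 -2.900764777175173
ptr [ 0.38816681 -0.22275853  0.1035    ] 0.13403542229576518 -3.0956302220595164
tin [ 0.52123786 -0.21879702  0.156     ] 0.0023459481065473725 -1.9291563343959743
```

View pics/c1.png

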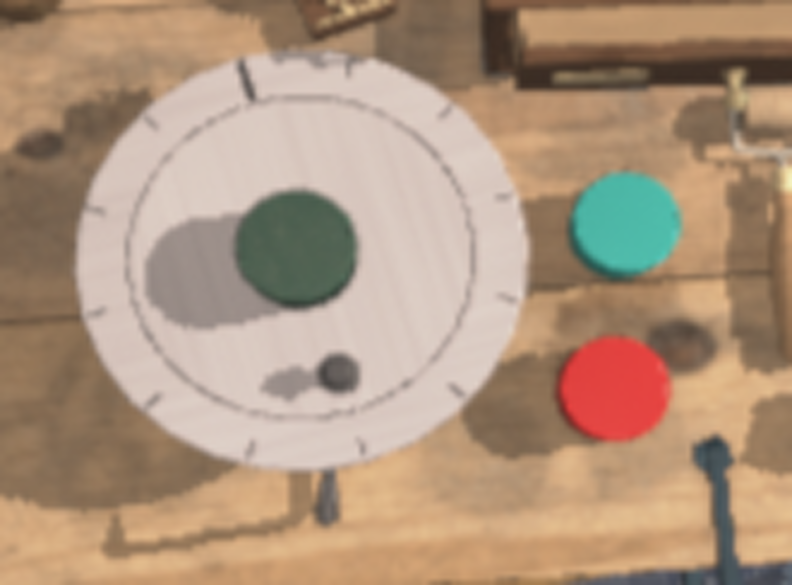

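The crop shows the dark green tin, with its lid centre at crop (297,248), on the wheel. The peg is at (340,368), the broad index line at (243,62)–(253,98), and the pointer tip at (330,470). The red and turquoise tins are beside the wheel, clear of it. First I turn the tool square and shut the fingers.

jog_arm(motion=[[0,0,0,0,0,0.14,-1],[0,0,0,0,0,0.14,-1],[0,0,0,0,0,0.14,-1],[0.03,-0.035,0,0,0,0,-1],[0.03,-0.035,0,0,0,0,-1]], squeeze=5)

```text
time_s: 0.6
ee_pos: [0.2846, -0.4312, 0.2048]
eef_rot: [-3.141, 0.0, -0.002]
force: [1.4, -0.3, -0.0]
grip_width: 0.0576
grip_force: 0.0
```

Run:
```python
from h import *
c=np.array([.522,-.2166])
f=lambda u,v:(235+u/4.8,170+v/4.5)
for n,uv,z in[("idx",(241,62),.11),("idxin",(253,98),.11),("peg",(340,368),.139),("ptr",(330,472),.1035),("tin",(297,246),.156)]:
    p=ray("top",f(*uv),z)[:2];print(n,p,np.linalg.norm(p-c),np.arctan2(*(p-c)[::-1]))
o=ctrl.get_obs();print(o["time_s"],o["ee_pos"],o["eef_rot"],o["grip_width"])
```

```text
idx [ 0.63510721 -0.19175997] 0.11580271140624018 0.2161829804539238
idxin [ 0.61336235 -0.19712566] 0.09341482365558888 0.2100120315347159
peg [ 0.45457607 -0.2353144 ] 0.06997295723820109 -2.8708450675857855
ptr [ 0.40042468 -0.22536884] 0.1218911398079607 -3.0695905516031425
tin [ 0.5196429  -0.21840401] 0.002968224248579037 -2.488339427543501
0.6 [ 0.28464378 -0.43117631  0.2048253 ] [-3.14064260e+00  4.82380797e-04 -1.72041492e-03] 0.057645957236291914
```

jog_arm(motion=[[0.028,-0.04,0,0,0,0,-1],[0.028,-0.04,0,0,0,0,-1],[0.028,-0.04,0,0,0,0,-1],[0.028,-0.04,0,0,0,0,-1],[0.028,-0.04,0,0,0,0,-1]])

```text
time_s: 1.1
ee_pos: [0.4251, -0.23, 0.2054]
eef_rot: [-3.142, 0.0, 0.001]
force: [0.4, -0.6, 0.7]
grip_width: 0.0171
grip_force: 0.0
```

jog_arm(motion=[[0.029,-0.04,0,0,0,0,-1],[0,0,0.03,0,0,0,-1],[0,0,0.03,0,0,0,-1],[0,0,0.015,0,0,0,-1],[0,0,0,0,0,0,-1]])

```text
time_s: 1.6
ee_pos: [0.4524, -0.1912, 0.1284]
eef_rot: [-3.14, 0.004, 0.001]
force: [0.6, 1.1, -1.0]
grip_width: 0.0004
grip_force: 0.0
```

Run:
```python
from h import *
o=ctrl.get_obs();print(o["time_s"],o["ee_pos"],o["force"],o["grip_width"],o["qpos"])
a=ctrl.camera("top")[165:290,235:395,::-1];b=ctrl.camera("side")[120:260,210:390,::-1]
cv2.imwrite("pics/c2.png",np.hstack([cv2.resize(a,(400,400*125//160+88)),cv2.resize(b,(400,400))]))
```

```text
1.6 [ 0.45243719 -0.19119223  0.12839638] [ 0.5819505   1.13609317 -1.03487275] 0.0004184738731072553 [-4.74401814e-01  2.53890897e-01  1.77027562e+00 -7.92130987e-06
  1.12154317e+00  1.09531174e+00]
```

View pics/c2.png

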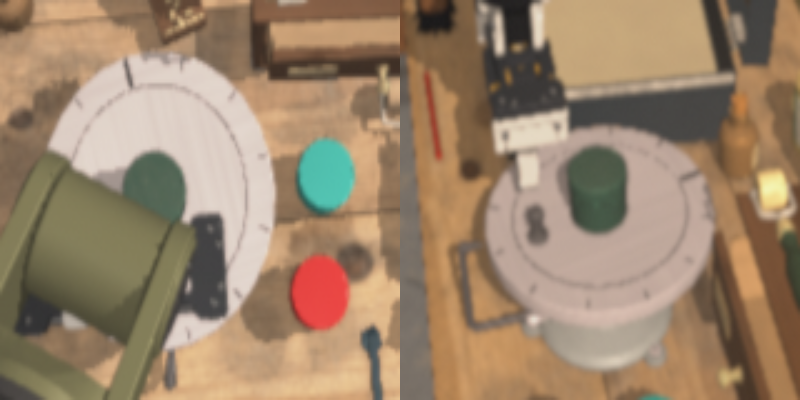

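The fingertip (side crop (527,170)) stands clear behind the peg (537,225) and clear of the tin. Next I compute the arc push in tool axes, with the yaw turning along.

Run:
```python
from h import *
c=np.array([.521,-.217]);p=np.array([.4524,-.1912]);q=p-c
r=np.hypot(*q);a=np.arctan2(q[1],q[0]);print(r,a)
psi=0.3
for s in[.008,.012,.014,.018,.022,.024,.024]:
    b=a+s/.072; n=.072*np.array([np.cos(b),np.sin(b)]);d=n-q
    print(s,np.round([d@[np.cos(psi),np.sin(psi)],d@[np.sin(psi),-np.cos(psi)]],4),"psi",psi,n)
    q=n;a=b;psi+=.14
```

```text
0.07329120001746457 2.7818638232802786
0.008 [-0.0035  0.0074] psi 0.3 [-0.06978625  0.01771664]
0.012 [-0.0068  0.0099] psi 0.44 [-0.07175836  0.00589387]
0.014 [-0.0075  0.0118] psi 0.5800000000000001 [-0.07154491 -0.00808245]
0.018 [-0.0083  0.0159] psi 0.7200000000000001 [-0.06732112 -0.02553168]
0.022 [-0.0074  0.0206] psi 0.8600000000000001 [-0.05652229 -0.0446008 ]
0.024 [-0.0039  0.0236] psi 1.0 [-0.03881798 -0.06063963]
0.024 [0.0007 0.0239] psi 1.1400000000000001 [-0.01684036 -0.07000287]
```

jog_arm(motion=[[0,0,0.004,0,0,-0.15,-1],[0,0,0.004,0,0,-0.15,-1],[0,0,0,0,0,0,-1]])

```text
time_s: 2.0
ee_pos: [0.4537, -0.1921, 0.1233]
eef_rot: [3.141, -0.001, 0.303]
force: [-1.3, -0.5, 0.6]
grip_width: 0.0006
grip_force: 0.0
```

jog_arm(motion=[[-0.0035,0.0075,0.001,0,0,-0.14,-1],[-0.007,0.01,0,0,0,-0.14,-1],[-0.0075,0.012,0,0,0,-0.14,-1],[-0.0085,0.016,0,0,0,-0.14,-1],[-0.0075,0.0205,0,0,0,-0.14,-1]])

```text
time_s: 2.5
ee_pos: [0.4655, -0.2636, 0.1226]
eef_rot: [3.141, -0.0, 1.001]
force: [0.3, 0.2, 0.2]
grip_width: 0.0006
grip_force: 0.0
```

jog_arm(motion=[[-0.004,0.0235,0,0,0,-0.14,-1],[0.001,0.024,0,0,0,0,-1],[0,0,0,0,0,0,-1],[0,-0.01,-0.02,0,0,0,-1],[0,0,-0.045,0,0,0,-1]])

```text
time_s: 3.0
ee_pos: [0.4939, -0.2826, 0.1846]
eef_rot: [-3.135, -0.001, 1.137]
force: [0.4, 0.0, 0.4]
grip_width: 0.0003
grip_force: 0.0
```

```bash
cat >> h.py <<'E'
C=np.array([.521,-.217])
def shots(k=3,name="side"):
    out=[]
    for i in range(k):
        t=ctrl.get_obs()["time_s"];out.append((t,ctrl.camera(name)))
    return out
E
python3 - <<'E'
from h import *
o=ctrl.get_obs();print(o["time_s"],o["ee_pos"],o["force"],o["eef_rot"])
s=shots(3)
for i,(t,im) in enumerate(s): np.save(f"s{i}.npy",im);print(t)
a=np.vstack([np.hstack([cv2.resize(s[j][1][150:255,235:365,::-1],(400,300)) for j in(0,1)]),np.hstack([cv2.resize(s[2][1][150:255,235:365,::-1],(400,300)),cv2.resize(ctrl.camera("top")[165:290,235:395,::-1],(400,300))])])
cv2.imwrite("pics/c3.png",a)
E
```

```text
3.0 [ 0.49393719 -0.28259324  0.18462942] [0.41070147 0.0404239  0.38076464] [-3.13527218e+00 -8.70458983e-04  1.13655062e+00]
3.0
3.05
3.1
```

View pics/c3.png

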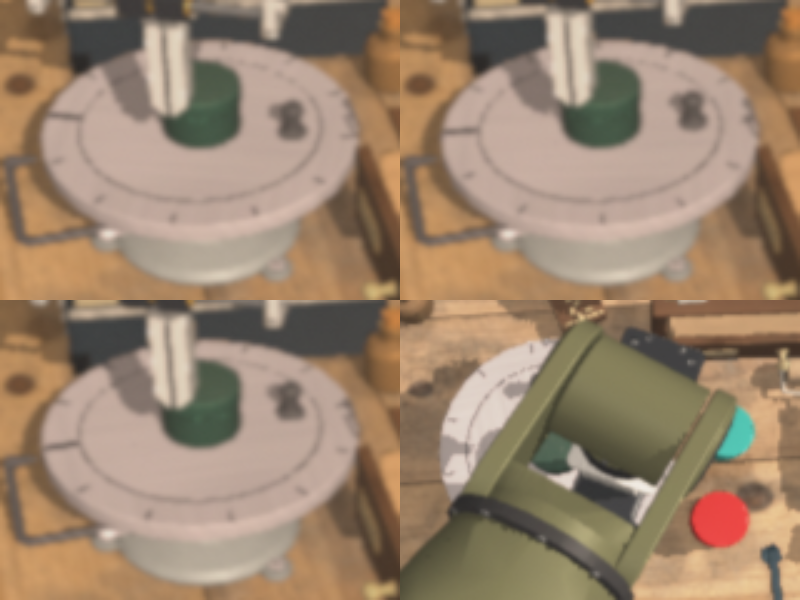

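The wheel is running counter-clockwise with the finger lifted clear. The index line goes from crop (65,117) to (62,145) over 0.1 s, and the peg is on the far right. The pointer cone is near crop (45,160). Next is an automatic angle measurement on the rim.

```bash
cat >> h.py <<'E'
PTR=-3.073
TH=np.arange(-np.pi,np.pi,.01)
def ring(im,name,c=C,rs=np.arange(.099,.117,.002)):
    g=cv2.cvtColor(im,cv2.COLOR_RGB2GRAY).astype(np.float32)
    P=np.array([[c[0]+r*np.cos(t),c[1]+r*np.sin(t),.11] for r in rs for t in TH])
    uv=proj(name,P).astype(np.float32).reshape(len(rs),len(TH),2)
    v=cv2.remap(g,uv[...,0],uv[...,1],cv2.INTER_LINEAR)
    return v
def index(im,name="side",c=C):
    v=np.percentile(ring(im,name,c),75,axis=0)  # dark along nearly the whole length
    k=lambda w:cv2.blur(np.tile(v,3)[None],(w,1))[0][len(v):2*len(v)]
    s=k(41)-k(5); i=np.argmax(s)               # narrow dark line
    w=np.arange(i-8,i+9)%len(v); d=np.clip(np.median(v)-5-v[w],0,None)
    a=TH[i]+.01*((np.arange(-8,9)*d).sum()/max(d.sum(),1e-6))
    return (a-PTR)%(2*np.pi), s[i], np.median(v)
E
python3 - <<'E'
from h import *
for i in range(3):print(3+.05*i,index(np.load(f"s{i}.npy")))
print(index(cv2.imread("pics/top0.png")[:,:,::-1],"top"),index(cv2.imread("pics/side0.png")[:,:,::-1]))
E
```

```text
3.0 (np.float64(4.4906529330760865), np.float32(42.97943), np.float32(174.625))
3.05 (np.float64(6.063093964403168), np.float32(34.669266), np.float32(174.77148))
3.1 (np.float64(6.235982686890544), np.float32(34.845963), np.float32(174.9414))
(np.float64(3.300387408439377), np.float32(61.673874), np.float32(205.23438)) (np.float64(3.275929155155567), np.float32(34.780235), np.float32(172.8125))
```

jog_arm(motion=[[-0.016,0,0,0,0,0,-1],[-0.016,0,0,0,0,0,-1],[0,0,0.03,0,0,0,-1],[0,0,0.03,0,0,0,-1],[0,0,0,0,0,0,-1]])

```text
time_s: 3.7
ee_pos: [0.4804, -0.3129, 0.1222]
eef_rot: [-3.134, -0.001, 1.139]
force: [0.0, -0.3, -0.3]
grip_width: 0.0001
grip_force: 0.0
```

Run:
```python
from h import *
o=ctrl.get_obs();p=o["ee_pos"];print(o["time_s"],p,o["force"],np.hypot(*(p[:2]-C)))
s=shots(12)
for t,im in s: print(t,index(im)[:2])
cv2.imwrite("pics/c4.png",cv2.resize(s[0][1][140:260,225:375,::-1],(750,600)))
```

```text
3.7 [ 0.48038428 -0.31293023  0.12224194] [ 0.02992826 -0.28639044 -0.28175662] 0.10417411253781889
3.7 (np.float64(5.241034224424344), np.float32(55.33925))
3.75 (np.float64(4.555700924759858), np.float32(62.176903))
3.8 (np.float64(4.548738416115094), np.float32(67.672226))
3.85 (np.float64(4.543753599870796), np.float32(72.12791))
3.9 (np.float64(4.547281405121666), np.float32(72.35963))
3.95 (np.float64(4.546833363720683), np.float32(73.34634))
4.0 (np.float64(4.543579646628314), np.float32(73.52849))
4.05 (np.float64(4.543340459765922), np.float32(72.07683))
4.1 (np.float64(4.543585546314729), np.float32(71.73401))
4.15 (np.float64(4.543541136918575), np.float32(71.68928))
4.2 (np.float64(4.543654401773912), np.float32(72.142876))
4.25 (np.float64(4.543700891785248), np.float32(72.79789))
```

View pics/c4.png

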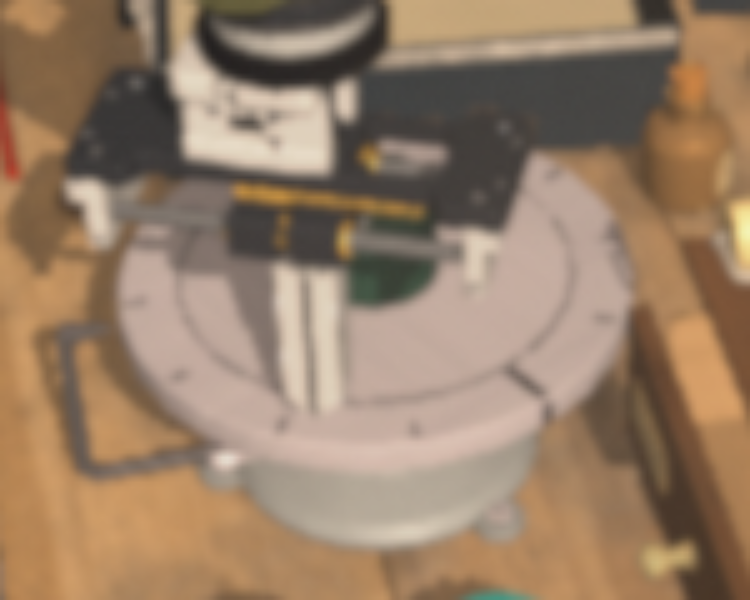

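The hand hides the far-left rim in the side view. The index line is clearly visible at crop (530,390), and the fingertip hovers over the rim near (315,400). I'll limit the search to the visible arc, wheel angle 1.1 to 3.9.

jog_arm(motion=[[0,0,0,0,0,0,-1],[0,0,0,0,0,0,-1],[0,0,0,0,0,0,-1],[0,0,0,0,0,0,-1],[0,0,0,0,0,0,-1]])

```text
time_s: 4.8
ee_pos: [0.4828, -0.3129, 0.1264]
eef_rot: [3.142, -0.0, 1.141]
force: [0.2, 0.4, 0.5]
grip_width: 0.0005
grip_force: 0.0
```

jog_arm(motion=[[0,0,0,0,0,0,-1],[0,0,0,0,0,0,-1],[0,0,0,0,0,0,-1],[0,0,0,0,0,0,-1],[0,0,0,0,0,0,-1]])

```text
time_s: 5.3
ee_pos: [0.4828, -0.313, 0.1264]
eef_rot: [3.142, 0.0, 1.141]
force: [0.0, -0.4, 0.9]
grip_width: 0.0009
grip_force: 0.0
```

```bash
cat >> h.py <<'E'
def idx2(im,name="side",lo=1.1,hi=3.9):
    v=np.percentile(ring(im,name),75,axis=0); W=(TH-PTR)%(2*np.pi)
    o=np.argsort(W);W=W[o];v=v[o];m=(W>lo-.3)&(W<hi+.3);W=W[m];v=v[m]
    s=cv2.blur(v[None],(61,1))[0]-cv2.blur(v[None],(5,1))[0]; s[(W<lo)|(W>hi)]=-99
    i=np.argmax(s);w=np.arange(i-7,i+8);d=np.clip(np.median(v)-8-v[w],0,None)
    return (W[w]*d).sum()/max(d.sum(),1e-6), s[i]
E
python3 - <<'E'
from h import *
f=open("log.txt","a")
print(idx2(cv2.imread("pics/side0.png")[:,:,::-1]))
for j in range(22):
    (t,im),=shots(1); a,s=idx2(im);print(round(t,3),round(a,3),round(float(s),1))
    if s>22: f.write(f"{t} {a}\n")
    if s>22 and a>2.7:break
print(ctrl.get_obs()["time_s"])
E
```

```text
(np.float64(3.2759343930246607), np.float32(38.142708))
5.3 3.776 39.4
5.35
```

```bash
rm log.txt
python3 - <<'E'
from h import *
f=open("log.txt","a")
for j in range(36):
    (t,im),=shots(1); a,s=idx2(im,hi=3.2);print(round(t,3),round(a,3),round(float(s),1))
    f.write(f"{t} {a} {s}\n")
    if s>22 and 2.6<a<3.1:break
cv2.imwrite("pics/c5.png",cv2.resize(im[140:260,225:375,::-1],(500,400)))
print(ctrl.get_obs()["time_s"])
E
```

```text
5.35 0.0 4.2
5.4 0.0 3.7
5.45 0.0 4.8
5.5 0.0 3.6
5.55 0.0 3.2
5.6 1.055 5.0
5.65 1.168 50.5
5.7 1.283 51.3
5.75 1.396 47.3
5.8 1.508 49.5
5.85 1.618 48.7
5.9 1.729 47.7
5.95 1.838 48.7
6.0 1.944 47.6
6.05 2.053 47.0
6.1 2.159 41.1
6.15 2.262 40.4
6.2 2.365 41.1
6.25 2.468 39.6
6.3 2.57 38.5
6.35 2.672 37.5
6.4
```

jog_arm(motion=[[0,0,0.007,0,0,0,-1]])

```text
time_s: 6.5
ee_pos: [0.4832, -0.3132, 0.1199]
eef_rot: [3.14, 0.0, 1.141]
force: [-0.3, 0.1, 0.2]
grip_width: 0.0003
grip_force: 0.0
```

jog_arm(motion=[[0,0,0,0,0,0,-1]])

```text
time_s: 6.6
ee_pos: [0.4824, -0.3126, 0.1183]
eef_rot: [-3.14, -0.0, 1.141]
force: [-0.1, 0.1, -0.2]
grip_width: 0.0005
grip_force: 0.0
```

jog_arm(motion=[[0,0,0,0,0,0,-1]])

```text
time_s: 6.7
ee_pos: [0.4827, -0.3129, 0.1191]
eef_rot: [-3.141, -0.0, 1.141]
force: [0.1, -0.8, -0.5]
grip_width: 0.0006
grip_force: 0.0
```

```bash
cat > fit.py <<'E'
from h import *
from scipy.optimize import least_squares
from scipy.integrate import solve_ivp
L=np.loadtxt("log.txt");L=L[(L[:,2]>22)&(L[:,1]>1.1)];t,a=L[:,0],L[:,1]+4*np.pi
pred=lambda p,T:solve_ivp(lambda s,y:[y[1],-(.067+p[2]*y[1])],[t[0],12],p[:2],t_eval=T,rtol=1e-7).y
p=least_squares(lambda p:np.r_[(pred(p,t)[0]-a)*100,(p[2]-.133)*50],[a[0],2.3,.133]).x
T=np.arange(6.8,9.6,.1);y=pred(p,T);print(p,np.abs(pred(p,t)[0]-a).max())
T=np.arange(6.7,9.6,.1);y=pred(p,T)
for r in zip(T,*y):
    if 17<r[1]<19.2: print(np.round(r,3))
o=ctrl.get_obs();print(o["time_s"],o["ee_pos"],o["force"])
E
python3 fit.py
```

```text
[13.7370611   2.27436058  0.13617555] 0.0026674584006780577
[ 7.3   17.013  1.718]
[ 7.4   17.184  1.688]
[ 7.5   17.351  1.658]
[ 7.6   17.515  1.629]
[ 7.7   17.677  1.601]
[ 7.8   17.835  1.572]
[ 7.9   17.991  1.544]
[ 8.    18.144  1.517]
[ 8.1   18.295  1.49 ]
[ 8.2   18.442  1.463]
[ 8.3   18.587  1.436]
[ 8.4   18.729  1.41 ]
[ 8.5   18.869  1.385]
[ 8.6   19.006  1.359]
[ 8.7   19.141  1.334]
6.7 [ 0.482657   -0.31285009  0.11907974] [ 0.10222125 -0.81594371 -0.53730342]
```

jog_arm(motion=[[0,0,0.0035,0,0,0,-1],[0,0,0,0,0,0,-1],[0,0,0,0,0,0,-1],[0,0,0,0,0,0,-1],[0,0,0,0,0,0,-1]])

```text
time_s: 7.2
ee_pos: [0.4829, -0.313, 0.1161]
eef_rot: [3.141, 0.0, 1.141]
force: [0.6, -0.2, 0.4]
grip_width: 0.0005
grip_force: 0.0
```

jog_arm(motion=[[0,0,0,0,0,0,-1],[0,0,0,0,0,0,-1],[0,0,0,0,0,0,-1],[0,0,0,0,0,0,-1],[0,0,0,0,0,0,-1]])

```text
time_s: 7.7
ee_pos: [0.4828, -0.313, 0.116]
eef_rot: [3.142, -0.0, 1.141]
force: [0.7, 0.1, -0.3]
grip_width: 0.0003
grip_force: 0.0
```

jog_arm(motion=[[0,0,0,0,0,0,-1],[0,0,0,0,0,0,-1],[0,0,0,0,0,0,-1],[0,0,0,0,0,0,-1],[0,0,0,0,0,0,-1]])

```text
time_s: 8.2
ee_pos: [0.4828, -0.313, 0.1159]
eef_rot: [3.142, -0.0, 1.141]
force: [-0.2, -0.2, -0.1]
grip_width: 0.0003
grip_force: 0.0
```

jog_arm(motion=[[0,0,0,0,0,0,-1],[0,0,0.0045,0,0,0,-1],[0,0,0.0045,0,0,0,-1],[0,0,0,0,0,0,-1],[0,0,0,0,0,0,-1]])

```text
time_s: 8.7
ee_pos: [0.4847, -0.3138, 0.1101]
eef_rot: [3.135, 0.001, 1.141]
force: [0.7, 3.6, 24.4]
grip_width: 0.0009
grip_force: 12.6
```

Run:
```python
from h import *
s=shots(2);t,im=s[0]
o=ctrl.get_obs();print(o["time_s"],o["ee_pos"],o["force"])
W=(TH-PTR)%(2*np.pi);d=[cv2.absdiff(s[0][1],s[1][1]).max()];print(d)
cv2.imwrite("pics/c6.png",cv2.resize(im[140:260,225:375,::-1],(750,600)))
```

```text
8.8 [ 0.48467487 -0.31382833  0.11008496] [ 0.22343755  3.73514251 25.70688756]
[np.uint8(18)]
```

View pics/c6.png

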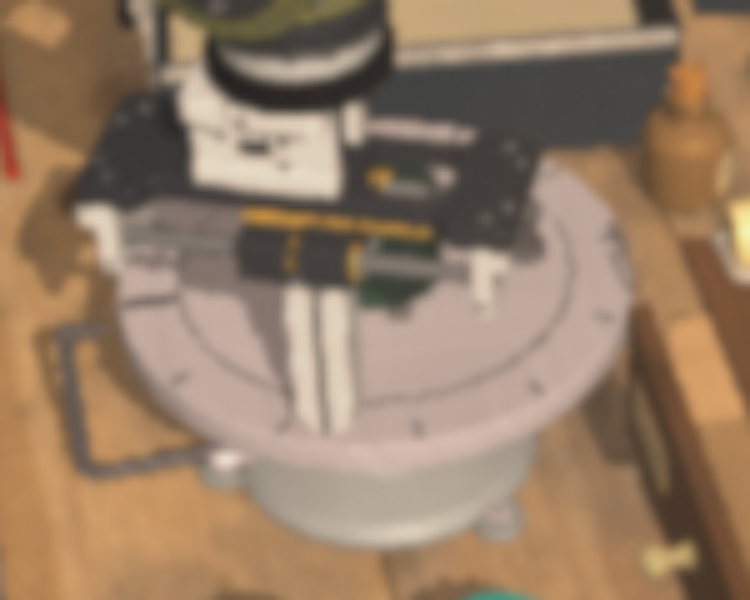

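The wheel has stopped with the index line at crop (150,298), close to the pointer bar at (105,328). I lift the finger straight off, back away, and measure.

jog_arm(motion=[[0,0,-0.015,0,0,0,-1],[0,0,-0.04,0,0,0,-1],[0,0,-0.045,0,0,0,-1],[-0.045,0.02,0,0,0,0,-1],[-0.045,0.02,0,0,0,0,-1]])

```text
time_s: 9.3
ee_pos: [0.4823, -0.4123, 0.2087]
eef_rot: [3.139, 0.001, 1.143]
force: [0.5, -0.9, -0.0]
grip_width: 0.0009
grip_force: 0.0
```

jog_arm(motion=[[-0.045,0,0,0,0,0,-1],[-0.045,0,0,0,0,0,-1],[-0.045,0,0,0,0,0,-1],[0,0,0,0,0,0,-1],[0,0,0,0,0,0,-1]])

```text
time_s: 9.8
ee_pos: [0.4248, -0.5345, 0.2059]
eef_rot: [-3.141, -0.001, 1.139]
force: [-0.1, 1.0, -0.4]
grip_width: 0.0007
grip_force: 0.0
```

Run:
```python
from h import *
o=ctrl.get_obs();print(o["time_s"],o["ee_pos"],o["force"])
S=ctrl.camera("side");T=ctrl.camera("top")
print("side",index(S),"top",index(T,"top"))
print(proj("side",[[.4005,-.2254,.1035]]),proj("top",[[.4005,-.2254,.1035]]))
cv2.imwrite("pics/c7.png",np.hstack([cv2.resize(S[160:250,225:315,::-1],(400,400),interpolation=2),cv2.resize(T[200:300,255:355,::-1],(400,400),interpolation=2)]))
```

```text
9.8 [ 0.42483172 -0.53451983  0.20594237] [-0.06590715  0.99845032 -0.41729259]
side (np.float64(6.10473046828125), np.float32(59.91384), np.float32(175.1211)) top (np.float64(6.081128041649199), np.float32(65.16482), np.float32(212.0))
[[247.64016209 205.45344652]] [[303.76067062 274.85713869]]
```

View pics/c7.png

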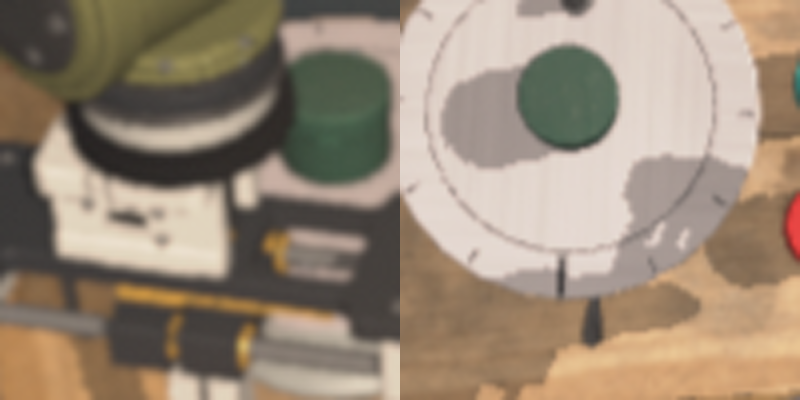

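The index line ends at crop (561,296) and the pointer tip is at (596,298), so the line is about 0.19 rad (22 mm) short. To mend it, I press lightly on the rim and drag it about 20 mm counter-clockwise, so it can't coast.

jog_arm(motion=[[0.045,-0.008,0,0,0,0,-1],[0.045,-0.008,0,0,0,0,-1],[0.045,-0.008,0,0,0,0,-1],[0.045,-0.008,0,0,0,0,-1],[0.045,-0.008,0,0,0,0,-1]])

```text
time_s: 10.4
ee_pos: [0.4834, -0.3098, 0.2073]
eef_rot: [3.141, -0.0, 1.143]
force: [0.5, -0.2, -0.6]
grip_width: 0.0006
grip_force: 0.0
```

jog_arm(motion=[[0,0,0.03,0,0,0,-1],[0,0,0.03,0,0,0,-1],[0,0,0.02,0,0,0,-1],[0,0,0.006,0,0,0,-1],[0,0,0,0,0,0,-1]])

```text
time_s: 10.9
ee_pos: [0.483, -0.3121, 0.1209]
eef_rot: [-3.141, -0.0, 1.142]
force: [-0.8, 0.4, 0.5]
grip_width: 0.0007
grip_force: 0.0
```

jog_arm(motion=[[0,0,0,0,0,0,-1],[0,0,0,0,0,0,-1]])

```text
time_s: 11.1
ee_pos: [0.4833, -0.3131, 0.1222]
eef_rot: [3.14, 0.0, 1.141]
force: [-0.7, 0.0, -0.5]
grip_width: 0.0008
grip_force: 0.0
```

jog_arm(motion=[[0,0,0.005,0,0,0,-1],[0,0,0.004,0,0,0,-1],[0,0,0.003,0,0,0,-1],[0,0,0.0015,0,0,0,-1],[0,0,0,0,0,0,-1]])

```text
time_s: 11.6
ee_pos: [0.4845, -0.3137, 0.1101]
eef_rot: [3.136, 0.001, 1.141]
force: [-0.0, 2.6, 21.5]
grip_width: 0.0007
grip_force: 10.6
```

jog_arm(motion=[[0.0003,0.004,0,0,0,-0.038,-1],[0.0003,0.004,0,0,0,-0.038,-1],[0.0003,0.004,0,0,0,-0.038,-1],[0.0003,0.004,0,0,0,-0.038,-1],[0.0003,0.004,0,0,0,-0.038,-1]])

```text
time_s: 12.1
ee_pos: [0.5036, -0.3192, 0.1101]
eef_rot: [3.137, 0.002, 1.332]
force: [0.4, 3.4, 21.0]
grip_width: 0.0001
grip_force: 10.3
```

jog_arm(motion=[[0,0,0,0,0,0,-1],[0,0,0,0,0,0,-1],[0,0,0,0,0,0,-1]])

```text
time_s: 12.4
ee_pos: [0.5035, -0.3192, 0.1101]
eef_rot: [3.137, 0.002, 1.331]
force: [-0.7, 3.3, 20.9]
grip_width: 0.0007
grip_force: 10.2
```

Run:
```python
from h import *
S=ctrl.camera("side")
print("side",index(S),idx2(S,lo=5.9,hi=6.27))
cv2.imwrite("pics/c8.png",cv2.resize(S[170:240,230:300,::-1],(500,500),interpolation=2))
```

```text
side (np.float64(5.1603519062817345), np.float32(53.182667), np.float32(173.68848)) (np.float64(6.013438457677253), np.float32(34.494934))
```

View pics/c8.png

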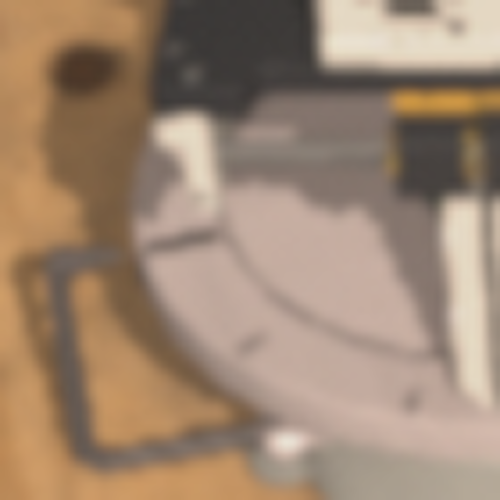

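The index line's outer end is at (150,247) and the pointer tip at about (118,257), so they are in line. I lift off, back away, and check from above.

jog_arm(motion=[[0,0,-0.005,0,0,0,-1],[0,0,-0.03,0,0,0,-1],[0,0,-0.045,0,0,0,-1],[-0.04,0.02,-0.02,0,0,0,-1],[-0.045,0.02,0,0,0,0,-1]])

```text
time_s: 12.95
ee_pos: [0.5221, -0.4115, 0.2121]
eef_rot: [3.136, 0.003, 1.333]
force: [0.1, 0.3, 0.1]
grip_width: 0.0001
grip_force: 0.0
```

jog_arm(motion=[[-0.045,0,0,0,0,0,-1],[-0.045,0,0,0,0,0,-1],[-0.045,0,0,0,0,0,-1],[0,0,0,0,0,0,-1],[0,0,0,0,0,0,-1]])

```text
time_s: 13.45
ee_pos: [0.488, -0.5421, 0.2062]
eef_rot: [-3.14, -0.001, 1.329]
force: [-0.1, 0.2, 0.4]
grip_width: 0.0007
grip_force: 0.0
```

Run:
```python
from h import *
T=ctrl.camera("top");print("top",index(T,"top"))
cv2.imwrite("pics/c9.png",cv2.resize(T[200:300,255:355,::-1],(500,500),interpolation=2))
for i in range(10):T2=ctrl.camera("top")
print(index(T2,"top"),ctrl.get_obs()["force"])
```

```text
top (np.float64(6.274428772287601), np.float32(52.320015), np.float32(212.5586))
(np.float64(6.274302812810662), np.float32(52.6672), np.float32(206.29102)) [-0.50464853 -0.61779292  0.22829566]
```

View pics/c9.png

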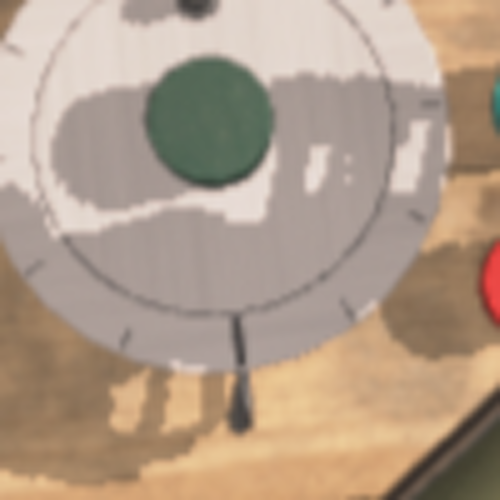

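The index line (237,315)–(242,365) meets the pointer tip at (241,372), the wheel is still, and the tin is centred. I'm handing it in.

```bash
python3 -c "
from station import ctrl
print(ctrl.hand_in())"
```

```text
the job is handed in; nothing more can be done
None
```

The job is handed in, no verdict returned: flicked counter-clockwise, the wheel ran free past two turns (about 15.3 rad from its start), but my rim brake stopped it about 22 mm short, so I pressed the rim and dragged it round until the index line met the pointer (within about 0.01 rad), with the tin centred and the finger clear.

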